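Riddle the mixed nuts

TASK

The wooden riddle standing in the round baking tin holds mixed nuts. Lift it by its bar and shake it over the tin until all five hazelnuts have dropped through into the tin and only the three walnuts are left in it, then tip the walnuts over its lip into the white bowl. Finally set the empty riddle gently down, upright on the middle of the chopping board, without dropping it, pushing the bowl about or disturbing the mill, bottle, tumbler and jar round the work.

Things in the scene. Friction and masses are not known exactly. Their poses are not given: they have to be found in the camera images.
- riddle: Riddle: a loose tote-shaped wooden nut sieve, 182 x 194 mm, 128 mm tall, 0.36 kg, standing in the tin at first. Origin: centre of its underside; z up, y along its handle bar. Floor: three slats along x, 16 mm wide, 5 mm thick, tops 13 mm up, at y = -40, 0, 40 mm, and a 7 mm cleat along each side board (boards' inner faces y = +-79 mm, outer +-97, 46 mm high), leaving four 24 mm gaps.
- riddle_bar (a point): Centre of the riddle's overhead handle bar, 110 mm above the riddle's underside. The bar is flat-sided wood along the riddle's y: 16 mm wide (along x), 22 mm tall, 158 mm free length between upright end posts. Axes as riddle.
- riddle_lip (a point): Middle of the riddle's lip on its +x side: 90 mm along x from its centre, 31 mm above its underside. The -x side is the same. The floor is level to x = +-45 mm, then the slats rise at 22 degrees to this open lip; an 8 mm rod ties the slats below it. Tipped about the bar well past 22 degrees, nuts roll out over the lower lip; 45 degrees empties it.
- tin: Round shallow baking tin of bare aluminium, 284 mm across the rim (260 mm at the floor), 33 mm high, floor 4 mm thick; it does not move. Origin at the centre of its underside, on the worktop. (A wall cabinet hangs over the back of the worktop: underside 0.66 m up, front at x = 0.6 m with door handles out to 0.57 m; keep the wrist and forearm clear of it. Other fixed kitchen things stand behind.)
- board: Wooden chopping board lying flat, 235 mm along its x, 340 mm along its y (which runs fore and aft), 22 mm thick; it does not move. Origin at the centre of its underside, on the worktop. Its middle is where the empty riddle is to stand.
- bowl: Round white bowl, 190 mm across the rim, 65 mm high, 5 mm wall, 0.6 kg, loose. Origin at the centre of its underside.
- walnut0: Walnut in its shell, one of three: 38 mm long, 36 mm thick, 16 g; origin at its centre. Too thick for the 24 mm gaps: it lies in one, on the slats' edges, and can roll along it (along the riddle's x).
- walnut1: Walnut in its shell, one of three: 38 mm long, 36 mm thick, 16 g; origin at its centre. Too thick for the 24 mm gaps: it lies in one, on the slats' edges, and can roll along it (along the riddle's x).
- walnut2: Walnut in its shell, one of three: 38 mm long, 36 mm thick, 16 g; origin at its centre. Too thick for the 24 mm gaps: it lies in one, on the slats' edges, and can roll along it (along the riddle's x).
- hazelnut0: Hazelnut in its shell, one of five: 18 mm thick, 20 mm tall, 10 g; origin at its centre (9 mm above its small blunt base). At the start it stands on a slat; a sideways shake along the bar (about 2 m/s2 or more) topples it into a gap, through which it falls.
- hazelnut1: Hazelnut in its shell, one of five: 18 mm thick, 20 mm tall, 10 g; origin at its centre (9 mm above its small blunt base). At the start it stands on a slat; a sideways shake along the bar (about 2 m/s2 or more) topples it into a gap, through which it falls.
- hazelnut2: Hazelnut in its shell, one of five: 18 mm thick, 20 mm tall, 10 g; origin at its centre (9 mm above its small blunt base). At the start it stands on a slat; a sideways shake along the bar (about 2 m/s2 or more) topples it into a gap, through which it falls.
- hazelnut3: Hazelnut in its shell, one of five: 18 mm thick, 20 mm tall, 10 g; origin at its centre (9 mm above its small blunt base). At the start it stands on a slat; a sideways shake along the bar (about 2 m/s2 or more) topples it into a gap, through which it falls.
- hazelnut4: Hazelnut in its shell, one of five: 18 mm thick, 20 mm tall, 10 g; origin at its centre (9 mm above its small blunt base). At the start it stands on a slat; a sideways shake along the bar (about 2 m/s2 or more) topples it into a gap, through which it falls.
- pepper_mill: Bystander: turned dark wooden pepper mill, 58 mm across, 170 mm tall; loose, origin at the centre of its underside. It stands near the work and may hold any of four places.
- sauce_bottle: Bystander: small glass sauce bottle with a yellow cap, 58 mm across, 208 mm tall; loose, origin at the centre of its underside. It stands near the work and may hold any of four places.
- tumbler: Bystander: empty clear drinking glass, 81 mm across, 91 mm tall; loose, origin at the centre of its underside. It stands near the work and may hold any of four places.
- mustard_jar: Bystander: glass jar with a grey metal lid, 64 mm across, 90 mm tall; loose, origin at the centre of its underside. It stands near the work and may hold any of four places.

How it is judged:
On the way, in this order (a step that is already met when the one before it is completed fails the run):
1. the riddle is lifted clear of the tin's floor, all five hazelnuts lie in the tin and all three walnuts are still in the riddle (height (world z) of riddle above 0.045 m and horizontal distance between each of hazelnut0, hazelnut1, hazelnut2, hazelnut3, hazelnut4 and tin below 0.138 m and height (world z) of hazelnut0 between 0.004 and 0.03 m and height (world z) of hazelnut1 between 0.004 and 0.03 m and height (world z) of hazelnut2 between 0.004 and 0.03 m and height (world z) of hazelnut3 between 0.004 and 0.03 m and height (world z) of hazelnut4 between 0.004 and 0.03 m and x of walnut0 in the frame of riddle between -0.1 and 0.1 m and y of walnut0 in the frame of riddle between -0.079 and 0.079 m and z of walnut0 in the frame of riddle between 0.015 and 0.085 m and x of walnut1 in the frame of riddle between -0.1 and 0.1 m and y of walnut1 in the frame of riddle between -0.079 and 0.079 m and z of walnut1 in the frame of riddle between 0.015 and 0.085 m and x of walnut2 in the frame of riddle between -0.1 and 0.1 m and y of walnut2 in the frame of riddle between -0.079 and 0.079 m and z of walnut2 in the frame of riddle between 0.015 and 0.085 m), for 0.2 s.
2. the riddle is tipped above the bowl (angle between riddle's own z axis and vertical above 0.3 rad and horizontal distance between riddle_bar and bowl below 0.2 m), for 0.05 s.
3. all three walnuts lie in the bowl (horizontal distance between each of walnut0, walnut1, walnut2 and bowl below 0.075 m and z of walnut0 in the frame of bowl between 0.01 and 0.075 m and z of walnut1 in the frame of bowl between 0.01 and 0.075 m and z of walnut2 in the frame of bowl between 0.01 and 0.075 m), for 0.3 s.
At the end, for the whole second after the job is handed in: All hazelnuts in the tin (centre within 138 mm of its middle, below 30 mm), all walnuts in the level bowl (within 75 mm of its middle), the riddle at rest on the board, its underside 17 to 28 mm above the worktop, upright within 0.06 rad and within 60 mm of the board's middle (all of step 3 and horizontal distance between each of hazelnut0, hazelnut1, hazelnut2, hazelnut3, hazelnut4 and tin below 0.138 m and height (world z) of hazelnut0 between 0.004 and 0.03 m and height (world z) of hazelnut1 between 0.004 and 0.03 m and height (world z) of hazelnut2 between 0.004 and 0.03 m and height (world z) of hazelnut3 between 0.004 and 0.03 m and height (world z) of hazelnut4 between 0.004 and 0.03 m and height (world z) of riddle between 0.017 and 0.028 m and angle between riddle's own z axis and vertical below 0.06 rad and horizontal distance between riddle and board below 0.06 m and linear speed of riddle below 0.02 m/s and angle between bowl's own z axis and vertical below 0.12 rad); the robot touches nothing.
It fails at once if the pepper mill, sauce bottle, tumbler or mustard jar is shifted more than 30 mm or tipped more than 0.3 rad (distance of any of pepper_mill, sauce_bottle, tumbler, mustard_jar from where it was at the start of the episode above 0.03 m or angle between any of pepper_mill, sauce_bottle, tumbler, mustard_jar's own z axis and vertical above 0.3 rad).
It fails at once if the bowl is pushed more than 50 mm (distance of bowl from where it was at the start of the episode above 0.05 m).
It fails at once if the riddle is dropped: it falls faster than 0.6 m/s while the fingers do not hold it (contact force between the fingers and riddle below 0.1 N and linear speed of riddle above 0.6 m/s).
It also fails if it takes over 54 s, if anything falls off the work surface, if the arm or the gripper's body presses on something with over 40 N, if the wrist force passes 120 N, or if a joint passes its speed limit or range.

ROBOT

A 7-joint arm with a two-finger parallel gripper is mounted at the origin on a cart in front of the work surface, level with it; the furniture and walls round the work are solid. World frame = base frame: x ahead of the robot, y to its left, z up, the work surface at z = 0. Lengths are in m, angles in rad, forces in N, time in s.
With the tool pointing down it reaches from about 0.4 to 0.875 m from the base axis. Payload 19.3 kg.
Tool frame: the origin (TCP) lies at the very end of the fingers, on their centre line; the grasp point (between the pads) lies 19 mm behind it; z points along the fingers, y is the line along which they close (so a half turn about z gives the same grasp; the last joint's range is limited). The gripper opens to 85 mm and grips with 20 to 120 N. Pads are 22 mm wide; open, the fingers measure 114 mm over their backs; the gripper's body (76 mm by 85 mm) begins 54 mm behind the grasp point. The pads swing forward as they close: fully open they stand 13 mm farther back than shut.
Start: joints at [-1.401, 0.521, -0.036, 1.599, 0.021, 1.021, -0.113], TCP at [0.148, 0.607, 0.231] pointing down, gripper open.
Joint ranges: [-2.91, 2.91], [-0.3, 2.13], [-1.5, 1.42], [0.17, 2.43], [-1.26, 4.41], [0.16, 1.93], [-2.52, 2.52]. Speed limits (rad/s): [1.89, 1.89, 2.39, 2.39, 3.01, 3.01, 3.01].

INTERFACE

Orientations are given as [roll, pitch, yaw] about the fixed x, y, z axes, in that order (R = Rz(yaw) Ry(pitch) Rx(roll)).
In Python, from workcell import bot gives the robot as it stands.
- The arm moves only by the tool carry_out, never from a script. Its argument "rows" is a list that holds one entry, the list of rows, each a list of 4 numbers: the shift along the tool's x, y, z in m, then the turn about the tool's z in degrees. In form: [[[x, y, z, twist], ...]]. A call has 1 to 12 rows; each row is the pose to reach, as a shift and turn from the pose commanded when the call began, along the tool's axes at that moment; what a row does not reach only later rows make up. A row lasts 1/12 s, in which the tool goes at most 41.7 mm and 7.16 degrees, less where a joint would pass 70% of its speed; a pose out of reach is approached as far as the arm can. A call with a gripper value outside its range is refused whole. "grip" is the finger opening in m, from 0 to 0.0854, set as the call begins (left out, the last holds). The fingers move at their own pace and stop on an object; "grip_force" is the grip in N (left out, the last holds). Time passes only in rows, so rows that repeat a pose let the fingers close. It gives the time, the measured TCP pose, the force, the opening and the grip force at its end, in the units of the state.
- bot.observe(): the state, without advancing time (a new reading comes with each control period).
- bot.grab_frame(name): name is "scene" or "top" or "wrist"; returns a dict with "pixels" (420x560x3 uint8, red, green, blue), "K" (3x3 intrinsics, pixels), "pose" (4x4, takes a point from camera to world coordinates). Camera axes: x right, y down, z forward; pixel columns grow to the right and rows downward; lengths in m; the calibration is good to about 2 mm. A picture is of the moment at which its call begins. There is no depth.
- bot.job_done(): hands the job in; it is judged then, once.
Trained networks look in a picture, given as the dict that the camera call returned (one of the last four; its "shot" number tells which), for a name from the list of things; names that differ only in an ending like _2 or _b are one class to them, and where a whole thing is asked for, a point or a joint stands for the part that bears it (a point fixed in the world has none). Each returns a list of dicts, best first, with "conf" (0 to 1); they miss things now and then, are a little off and sometimes report something else, mostly with a low value. They report only what shows in the picture. A call takes as long as a camera call.
- bot.look_for(picture, label): "position" ([column, row] in pixels, amid what is visible of it).
- bot.regions_of(picture, label): "region" (420x560 bool, what is visible of it) and "position" ([column, row] in pixels, amid what is visible of it).
- bot.spot_point(picture, label): "position" ([column, row] in pixels: a listed point, or the origin of a listed thing).
The state is a dict: "clock": time; "qpos": joint angles; "qd": joint speeds; "joint_efforts": joint torques, N m; "position": TCP position; "tool_rot": TCP orientation; "force": force on the tool from outside, world axes, zero at the start; "moment": the same for the moment, N m; "grip_width": finger opening in m; "finger_force": force on a finger pad.
Only numpy, scipy, OpenCV 4.12 (cv2) and the standard library are available. Lean on these libraries where they do the work, as an engineer would, in place of code of your own. Each camera call takes 0.05 s, during which the arm holds its last target. There are 200 camera calls.

## Working session

There is one attempt and no reset: what is moved stays moved. The work goes in short steps, Python scripts to look and compute and a tool call to move; the robot and the scene stay as the last step left them, time stands still between calls to the robot, and variables do not carry over. Pictures are saved under pics/ and viewed, at most 10 in all, crops included, and the job is handed in when it is done.

Besides the shell and the picture viewer there is one more tool, called after "Request:" as a command line: name --argument value ..., lists and objects as JSON in quotes. carry_out: Moves the arm, as the interface text tells. Its arguments: {"type":"object","properties":{"rows":{"type":"array","items":{"type":"array","items":{"type":"array","items":{"type":"number"}}}},"grip":{"type":"number"},"grip_force":{"type":"number"}},"required":["rows"]}

```bash
mkdir -p pics; ls; cat > h.py <<'E'
import numpy as np, cv2
from workcell import bot
from scipy.spatial.transform import Rotation as R
def ray(f,px,z):
    K=f["K"];T=f["pose"];d=T[:3,:3]@np.linalg.inv(K)@np.array([px[0],px[1],1.]);o=T[:3,3]
    return o+d*(z-o[2])/d[2]
def proj(f,p):
    T=f["pose"];c=T[:3,:3].T@(np.array(p)-T[:3,3]);u=f["K"]@c;return u[:2]/u[2]
def tri(obs):
    A=np.zeros((3,3));b=np.zeros(3)
    for f,px in obs:
        T=f["pose"];d=T[:3,:3]@np.linalg.inv(f["K"])@np.array([px[0],px[1],1.]);d/=np.linalg.norm(d)
        P=np.eye(3)-np.outer(d,d);A+=P;b+=P@T[:3,3]
    return np.linalg.solve(A,b)
def save(f,n,s=1):
    im=cv2.cvtColor(f["pixels"],cv2.COLOR_RGB2BGR);cv2.imwrite("pics/"+n,im)
E
python3 - <<'E'
from h import *
np.set_printoptions(precision=3,suppress=True)
s=bot.observe();print(s["clock"],s["position"],s["tool_rot"],s["qpos"],s["force"],s["grip_width"])
a=bot.grab_frame("scene");b=bot.grab_frame("top")
cv2.imwrite("pics/a.png",cv2.cvtColor(np.hstack([a["pixels"],b["pixels"]]),cv2.COLOR_RGB2BGR)[:,:]) 
save(a,"s0.png");save(b,"t0.png")
for n in "riddle riddle_bar riddle_lip tin board bowl pepper_mill sauce_bottle tumbler mustard_jar walnut0 hazelnut0".split():
    ra=bot.spot_point(a,n);rb=bot.spot_point(b,n)
    print(n,[(np.round(r["position"],0),round(r["conf"],2)) for r in ra[:5]],'|',[(np.round(r["position"],0),round(r["conf"],2)) for r in rb[:5]])
    if ra and rb and 'nut' not in n: print('   tri',tri([(a,ra[0]["position"]),(b,rb[0]["position"])]),'top z0',ray(b,rb[0]["position"],0))
print(a["pose"],b["pose"],a["K"])
E
```

```text
pics
0.0 [0.148 0.607 0.231] [-3.14   0.     2.902] [-1.401  0.522 -0.036  1.6    0.021  1.021 -0.113] [ 0.183 -0.147  1.318] 0.08553090189578469
riddle [(array([254., 252.]), 0.83)] | [(array([279., 240.]), 0.92), (array([366., 236.]), 0.68), (array([266., 253.]), 0.29)]
   tri [ 0.445 -0.015 -0.005] top z0 [ 0.448 -0.018  0.   ]
riddle_bar [(array([254., 220.]), 0.86), (array([253., 248.]), 0.21)] | [(array([282., 242.]), 0.69), (array([272., 223.]), 0.27), (array([228., 161.]), 0.27)]
   tri [ 0.445 -0.024  0.137] top z0 [ 0.44  -0.026  0.   ]
riddle_lip [(array([243., 220.]), 0.68), (array([412., 270.]), 0.31)] | [(array([255., 232.]), 0.92), (array([274., 226.]), 0.4)]
   tri [0.472 0.057 0.052] top z0 [0.472 0.059 0.   ]
tin [(array([412., 273.]), 0.74), (array([248., 252.]), 0.6)] | [(array([278., 238.]), 0.57), (array([391., 171.]), 0.55)]
   tri [ 0.525 -0.206  0.128] top z0 [ 0.455 -0.014  0.   ]
board [(array([336., 305.]), 0.72), (array([262., 230.]), 0.37)] | [(array([365., 238.]), 0.93)]
   tri [ 0.459 -0.289  0.018] top z0 [ 0.458 -0.292  0.   ]
bowl [(array([185., 198
[... 769 characters left out ...]
), 0.63), (array([269., 254.]), 0.5), (array([289., 246.]), 0.5), (array([292., 226.]), 0.43)]
hazelnut0 [(array([265., 237.]), 0.61), (array([260., 254.]), 0.53), (array([262., 233.]), 0.47), (array([252., 235.]), 0.43), (array([251., 259.]), 0.39)] | [(array([282., 256.]), 0.54), (array([289., 243.]), 0.41), (array([274., 240.]), 0.4), (array([276., 226.]), 0.36)]
[[ 0.698 -0.532  0.479 -0.08 ]
 [-0.716 -0.508  0.478 -0.643]
 [-0.011 -0.677 -0.736  1.075]
 [ 0.     0.     0.     1.   ]] [[ 0.023 -0.999  0.042  0.494]
 [-1.    -0.023 -0.002 -0.018]
 [ 0.003 -0.042 -0.999  1.32 ]
 [ 0.     0.     0.     1.   ]] [[491.001   0.    281.333]
 [  0.    491.001 204.019]
 [  0.      0.      1.   ]]
```

```bash
python3 - <<'E'
import cv2,numpy as np
t=cv2.imread("pics/t0.png")
cv2.imwrite("pics/v1.png",cv2.resize(t[150:330,215:455][:, :],None,fx=3.3,fy=3.3,interpolation=cv2.INTER_CUBIC)[:600,:800])
E
```

```text
(no output)
```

View pics/t0.png

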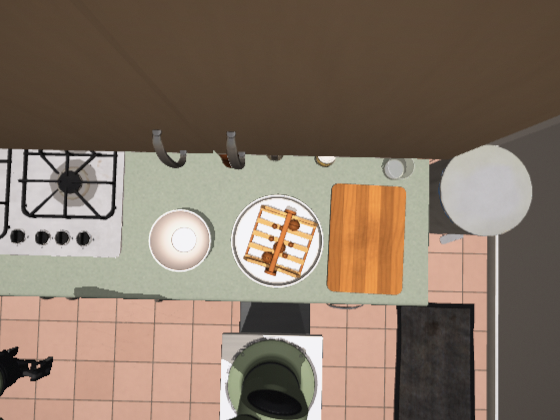

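View pics/v1.png

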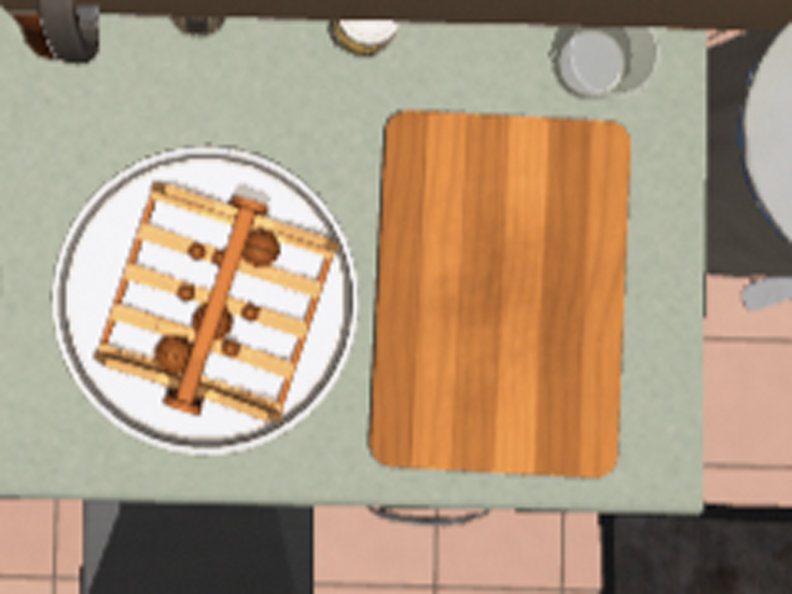

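View pics/s0.png

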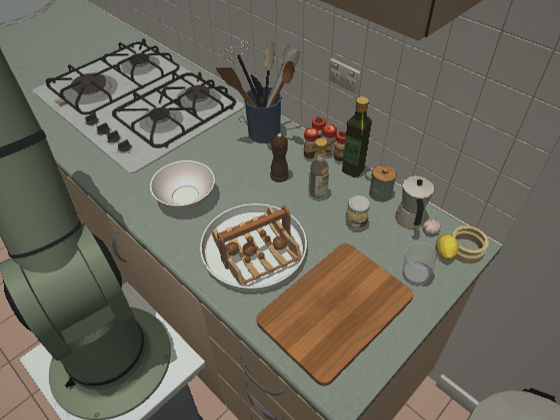

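The top view shows the riddle in the tin: its bar runs from about (290,211) to (271,273) px. The bowl is at (181,240), the board at (366,238). Mill, bottle, jar and tumbler stand along the back, clear of the work.

```bash
cat >> h.py <<'E'
np.set_printoptions(precision=4,suppress=True)
def go(p,ydir=None):
    """tool-axis shift from here to world p; twist (deg) to bring tool y on world heading ydir (deg, mod 180)"""
    s=bot.observe();M=R.from_euler('xyz',s["tool_rot"]).as_matrix()
    d=M.T@(np.array(p)-s["position"]);t=None
    if ydir is not None:
        cur=np.degrees(np.arctan2(M[1,1],M[0,1]));t=-((ydir-cur+90)%180-90)
    return np.round(d,4),t
def st():
    s=bot.observe();print(round(s["clock"],2),s["position"],s["tool_rot"],"q",s["qpos"],"F",s["force"],"w",round(s["grip_width"],4),s["finger_force"])
E
python3 - <<'E'
from h import *
T=cv2.imread("pics/t0.png")
b=bot.grab_frame("top")
z=lambda u,v:(215+u/3.3,150+v/3.3)
e1=ray(b,z(248,205),.125);e2=ray(b,z(184,402),.125);c=(e1+e2)/2
print(e1,e2,c,np.linalg.norm(e1-e2))
h=np.degrees(np.arctan2(*(e1-e2)[1::-1]));print("bar heading",h)
p=[z(158,182),z(336,242),z(280,418),z(98,355)]
q=[ray(b,x,.05) for x in p];print(q,np.mean(q,0))
r=bot.regions_of(b,"riddle_bar")
for x in r[:2]:
    m=x["region"];ys,xs=np.nonzero(m);print(x["conf"],m.sum(),cv2.minAreaRect(np.c_[xs,ys].astype(np.float32)))
for n in("tin","bowl","board"):
    m=bot.regions_of(b,n)[0]["region"].astype(np.uint8);cc=cv2.convexHull(np.vstack(cv2.findContours(m,0,2)[0]))
    (x,y),s,a=cv2.minAreaRect(cc);print(n,ray(b,(x,y),{"tin":.033,"bowl":.065,"board":.022}[n]),s,a)
print(go([.42,.33,.25]),go([c[0],c[1],.25],h+90))
E
```

```text
[ 0.5327 -0.0477  0.125 ] [0.3597 0.0042 0.125 ] [ 0.4462 -0.0218  0.125 ] 0.18060527867790094
bar heading -16.705602093099582
[array([0.5545, 0.0348, 0.05  ]), array([ 0.5025, -0.1322,  0.05  ]), array([ 0.3385, -0.0836,  0.05  ]), array([0.3927, 0.0863, 0.05  ])] [ 0.4471 -0.0237  0.05  ]
0.61 1774 ((279.38934326171875, 241.4638671875), (59.38373565673828, 67.0661849975586), 18.083444595336914)
0.59 178 ((324.2882385253906, 160.75296020507812), (19.250822067260742, 10.660813331604004), 4.39870548248291)
tin [ 0.4481 -0.0127  0.033 ] (91.21676635742188, 91.2167739868164) 45.0
bowl [0.4438 0.2854 0.065 ] (61.0, 62.0) 90.0
board [ 0.4595 -0.2895  0.022 ] (77.07666778564453, 108.32833862304688) 3.094058036804199
(array([-0.3296, -0.2047, -0.0187]), None) (array([-0.4386, -0.5401, -0.0187]), np.float64(2.9644156895282805))
```

Request:
carry_out --rows '[[[-0.33,-0.205,-0.02,3],[-0.33,-0.205,-0.02,3],[-0.33,-0.205,-0.02,3],[-0.33,-0.205,-0.02,3],[-0.33,-0.205,-0.02,3],[-0.33,-0.205,-0.02,3],[-0.33,-0.205,-0.02,3],[-0.33,-0.205,-0.02,3],[-0.33,-0.205,-0.02,3],[-0.36,-0.31,-0.02,3],[-0.39,-0.4,-0.02,3],[-0.41,-0.45,-0.02,3]]]' --grip 0.06

```text
clock: 2.55
position: [0.424, 0.2133, 0.251]
tool_rot: [3.142, -0.0, 2.849]
force: [1.7, -0.8, -0.9]
grip_width: 0.0603
finger_force: 0.0
```

```bash
python3 - <<'E'
from h import *
st();print(go([.4462,-.0218,.2],73.3))
E
```

```text
2.55 [0.424  0.2133 0.251 ] [ 3.1416 -0.      2.849 ] q [-0.6784  0.2586  0.106   1.9638 -0.034   0.9208  0.7229] F [ 1.7314 -0.7723 -0.9028] w 0.0603 0.0
(array([-0.089 , -0.2187,  0.051 ]), np.float64(-0.06444918656360699))
```

Request:
carry_out --rows '[[[-0.089,-0.219,0.02,0],[-0.089,-0.219,0.02,0],[-0.089,-0.219,0.02,0],[-0.089,-0.219,0.03,0],[-0.089,-0.219,0.05,0],[-0.089,-0.219,0.05,0],[-0.089,-0.219,0.05,0],[-0.089,-0.219,0.05,0],[-0.089,-0.219,0.05,0]]]'

```text
clock: 3.3
position: [0.4463, -0.0197, 0.2012]
tool_rot: [3.141, 0.0, 2.849]
force: [0.2, 0.5, -0.5]
grip_width: 0.06
finger_force: 0.0
```

```bash
python3 - <<'E'
from h import *
w=bot.grab_frame("wrist");save(w,"w1.png");st()
print(bot.spot_point(w,"riddle_bar")[:2])
print(proj(w,[.4462,-.0218,.114]),go([.4462,-.0218,.095],73.3))
E
```

```text
3.35 [ 0.4464 -0.0191  0.2014] [3.141  0.0004 2.8505] q [-0.2745  0.2878  0.2245  2.0904 -0.0913  0.7717  1.2862] F [-0.4384  0.6803  0.2712] w 0.0603 0.0
[{'position': [281.8, 215.4], 'conf': 0.92}, {'position': [462.2, 334.7], 'conf': 0.51}]
[277.4725 216.1084] (array([-0.0005, -0.0029,  0.1064]), np.float64(0.056137472252032694))
```

View pics/w1.png

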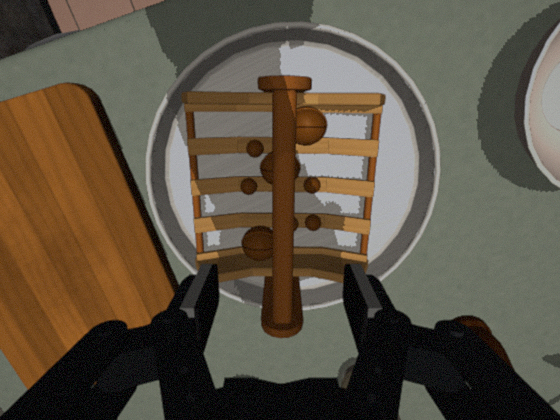

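Request:
carry_out --rows '[[[0,-0.002,0.04,0],[0,-0.002,0.075,0],[0,-0.002,0.1,0],[0,-0.002,0.106,0],[0,-0.002,0.106,0],[0,-0.002,0.106,0],[0,-0.002,0.106,0]]]'

```text
clock: 3.98
position: [0.4465, -0.0216, 0.0965]
tool_rot: [3.141, 0.002, 2.85]
force: [0.4, 0.4, 0.3]
grip_width: 0.06
finger_force: 0.0
```

Request:
carry_out --rows '[[[0,0,0,0],[0,0,0,0],[0,0,0,0],[0,0,0,0],[0,0,0,0],[0,0,0,0],[0,0,0,0]]]' --grip 0.0 --grip_force 60

```text
clock: 4.57
position: [0.4463, -0.0215, 0.0953]
tool_rot: [3.141, 0.001, 2.85]
force: [3.6, 4.1, -0.2]
grip_width: 0.0151
finger_force: 58.5
```

Request:
carry_out --rows '[[[0,0,-0.005,0],[0,0,-0.018,0],[0,0,-0.03,0],[0,0,-0.042,0],[0,0,-0.05,0],[0,0,-0.052,0],[0,0,-0.052,0]]]'

```text
clock: 5.15
position: [0.4457, -0.022, 0.1474]
tool_rot: [3.141, 0.001, 2.849]
force: [-0.2, -0.5, -5.9]
grip_width: 0.0152
finger_force: 58.7
```

Held and lifted (about 5.5 N). Now a shake along the bar.

Request:
carry_out --rows '[[[0.01,0,0,0],[0,0,0,0],[-0.012,0,0,0],[0,0,0,0],[0.012,0,0,0],[0,0,0,0],[-0.012,0,0,0],[0,0,0,0],[0.012,0,0,0],[0,0,0,0],[-0.012,0,0,0],[0,0,0,0]]]'

```text
clock: 6.15
position: [0.4483, -0.0226, 0.1467]
tool_rot: [-3.142, 0.002, 2.849]
force: [-1.0, 0.3, -4.2]
grip_width: 0.0149
finger_force: 58.7
```

Request:
carry_out --rows '[[[0,0,0,0],[0,0,0,0],[0,0,0,0]]]'

```text
clock: 6.4
position: [0.4455, -0.022, 0.1468]
tool_rot: [-3.141, -0.0, 2.85]
force: [-0.3, 0.2, -3.5]
grip_width: 0.0157
finger_force: 58.7
```

```bash
python3 - <<'E'
from h import *
w=bot.grab_frame("wrist");a=bot.grab_frame("scene");st()
A=cv2.resize(a["pixels"][170:310,180:325],(580,560),interpolation=cv2.INTER_CUBIC)
cv2.imwrite("pics/c2.png",cv2.cvtColor(cv2.resize(np.hstack([cv2.resize(w["pixels"][0:420,100:480],(507,560)),A]),None,fx=.73,fy=.73,interpolation=cv2.INTER_AREA),cv2.COLOR_RGB2BGR))
for n in("hazelnut0","walnut0"):print([(x["position"],x["conf"]) for x in bot.look_for(w,n)])
E
```

```text
6.5 [ 0.4457 -0.022   0.1469] [-3.1415 -0.0001  2.8495] q [-0.2489  0.3812  0.207   2.1423 -0.1302  0.6295  1.3278] F [-0.6276 -0.423  -3.2639] w 0.0149 58.69558095932007
[([280.4, 173.5], 0.51)]
[([281.4, 175.3], 0.74), ([320.7, 137.9], 0.63), ([225.1, 292.7], 0.41)]
```

View pics/c2.png

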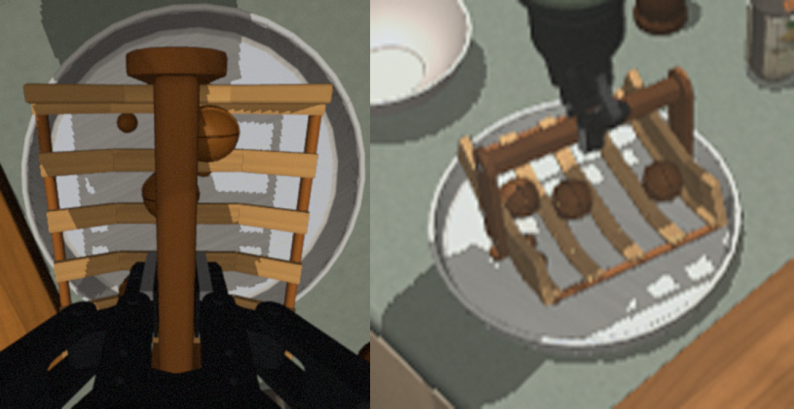

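Request:
carry_out --rows '[[[0.014,0,0,0],[0,0,0,0],[-0.016,0,0,0],[0,0,0,0],[0.016,0,0,0],[0,0,0,0],[-0.016,0,0,0],[0,0,0,0],[0.01,0,0,0],[0,0,0,0],[0,0,0,0],[0,0,0,0]]]'

```text
clock: 7.6
position: [0.4455, -0.0219, 0.1471]
tool_rot: [3.142, 0.0, 2.849]
force: [-0.7, -0.1, -4.3]
grip_width: 0.0151
finger_force: 58.7
```

Request:
carry_out --rows '[[[0,0,-0.03,0],[0,0,-0.06,0],[0,0,-0.09,0],[0,0,-0.11,0],[0,0,-0.11,0],[0,0,-0.11,0],[0,0,-0.11,0]]]'

```text
clock: 8.18
position: [0.4449, -0.0218, 0.256]
tool_rot: [-3.141, -0.001, 2.85]
force: [-0.0, -0.2, -5.2]
grip_width: 0.0152
finger_force: 60.0
```

```bash
python3 - <<'E'
from h import *
w=bot.grab_frame("wrist");a=bot.grab_frame("scene");st()
A=cv2.resize(a["pixels"][130:310,190:325],(420,560),interpolation=cv2.INTER_CUBIC)
cv2.imwrite("pics/c3.png",cv2.cvtColor(cv2.resize(np.hstack([cv2.resize(w["pixels"][0:420,100:480],(507,560)),A]),None,fx=.85,fy=.85,interpolation=cv2.INTER_AREA),cv2.COLOR_RGB2BGR))
for n in("hazelnut0","walnut0"):
  print([(x["position"],x["conf"]) for x in bot.look_for(w,n)],[(x["position"],x["conf"],ray(a,x["position"],.013)) for x in bot.look_for(a,n)])
E
```

```text
8.28 [ 0.4449 -0.0219  0.2558] [-3.1406 -0.002   2.8495] q [-0.298   0.2074  0.2509  2.0277 -0.0642  0.916   1.2656] F [ 0.0583 -0.809  -4.438 ] w 0.0149 60.02864599227905
[([244.6, 118.4], 0.69)] [([281.4, 209.7], 0.51, array([0.5962, 0.0308, 0.013 ]))]
[([250.1, 200.6], 0.68), ([321.8, 136.8], 0.61), ([225.5, 292.1], 0.53), ([471.6, 344.0], 0.43)] [([226.8, 211.9], 0.75, array([0.4806, 0.1393, 0.013 ])), ([280.4, 207.3], 0.67, array([0.601 , 0.0395, 0.013 ])), ([247.7, 210.2], 0.63, array([0.5271, 0.1003, 0.013 ])), ([261.4, 202.5], 0.46, array([0.5759, 0.0934, 0.013 ]))]
```

View pics/c3.png

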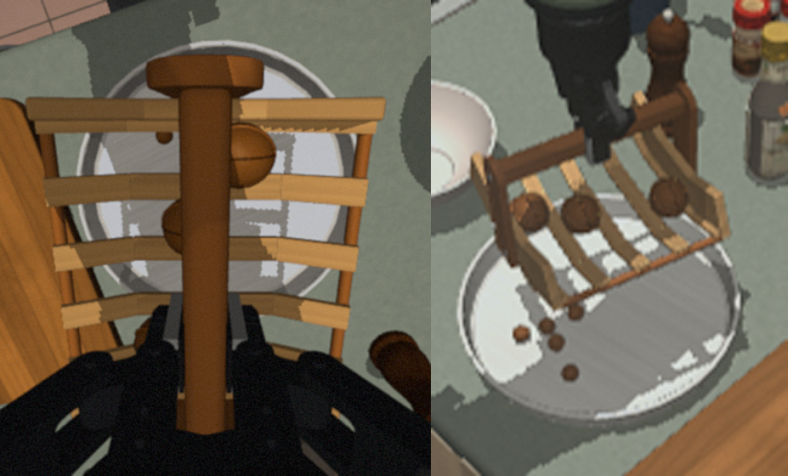

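The tin holds five hazelnuts (right view near (521,333) to (576,312)), and the three walnuts are still in the riddle. The tool can only turn about its own axis, so I'll stand the riddle on the board. Then I'll regrip it at the middle slat by one lip and let it pivot in the pads over the bowl.

Request:
carry_out --rows '[[[-0.003,-0.008,0,-1],[-0.01,-0.026,0,-2],[-0.018,-0.05,0,-4],[-0.027,-0.075,0,-6],[-0.036,-0.1,0,-8],[-0.046,-0.126,0,-10],[-0.055,-0.152,0,-12],[-0.064,-0.177,0,-14],[-0.073,-0.202,0,-16],[-0.082,-0.227,0,-16.7],[-0.088,-0.245,0,-16.7],[-0.091,-0.252,0,-16.7]]]'

```text
clock: 9.48
position: [0.4594, -0.2924, 0.2565]
tool_rot: [-3.141, -0.001, 3.138]
force: [-0.1, -0.1, -3.6]
grip_width: 0.0151
finger_force: 60.0
```

Request:
carry_out --rows '[[[0,0,0.01,0],[0,0,0.035,0],[0,0,0.065,0],[0,0,0.09,0],[0,0,0.11,0],[0,0,0.122,0],[0,0,0.13,0],[0,0,0.134,0],[0,0,0.134,0]]]'

```text
clock: 10.23
position: [0.46, -0.2887, 0.1224]
tool_rot: [3.141, -0.001, 3.142]
force: [0.4, 0.1, -4.5]
grip_width: 0.0149
finger_force: 60.0
```

```bash
python3 - <<'E'
from h import *
st();print(go([.4595,-.2895,.114],90))
E
```

```text
10.23 [ 0.46   -0.2887  0.1224] [ 3.141  -0.0009  3.1415] q [ 0.2631  0.5576  0.2595  1.9213 -0.215   0.6904  2.2223] F [ 0.3817  0.1226 -4.4703] w 0.0149 60.029929876327515
(array([ 0.0005, -0.0008,  0.0084]), np.float64(-0.0037361100029471572))
```

Request:
carry_out --rows '[[[0,0,0.004,0],[0,0,0.007,0],[0,0,0.009,0],[0,0,0.009,0],[0,0,0.009,0]]]'

```text
clock: 10.65
position: [0.4602, -0.2895, 0.1142]
tool_rot: [-3.142, 0.0, 3.141]
force: [-0.3, -0.3, -3.0]
grip_width: 0.015
finger_force: 60.0
```

Request:
carry_out --rows '[[[0,0,0,0],[0,0,0,0],[0,0,0,0],[0,0,0,0],[0,0,-0.03,0],[0,0,-0.07,0],[0,0,-0.11,0],[0,0,-0.14,0],[0,0,-0.15,6],[0,0,-0.15,13],[0,0,-0.15,20],[0,0,-0.15,27]]]' --grip 0.05

```text
clock: 11.65
position: [0.4602, -0.2895, 0.2645]
tool_rot: [3.141, 0.001, 2.664]
force: [0.1, 0.2, 0.7]
grip_width: 0.0497
finger_force: 0.0
```

Request:
carry_out --rows '[[[0,-0.01,0,7],[0,-0.02,0,14],[0,-0.03,0,21],[0,-0.03,0,28],[0,-0.03,0,35],[0,-0.03,0,42],[0,-0.03,0,49],[0,-0.03,0,56],[0,-0.03,0,63],[0,-0.03,0,63],[0,-0.03,0,63]]]' --grip 0.027

```text
clock: 12.57
position: [0.4466, -0.3161, 0.264]
tool_rot: [-3.141, 0.0, 1.574]
force: [-0.0, 0.0, -0.2]
grip_width: 0.0269
finger_force: 0.0
```

```bash
python3 - <<'E'
from h import *
w=bot.grab_frame("wrist");b=bot.grab_frame("top");st()
B=cv2.resize(b["pixels"][170:310,315:420],(450,600),interpolation=cv2.INTER_CUBIC)
W=cv2.resize(w["pixels"],(560,420));W=np.vstack([W,np.zeros((180,560,3),np.uint8)])
cv2.imwrite("pics/c4.png",cv2.cvtColor(cv2.resize(np.hstack([W[:,:]*1,B]),None,fx=.79,fy=.79,interpolation=cv2.INTER_AREA),cv2.COLOR_RGB2BGR))
c=np.array([.46,-.2897])
for sx in(1,-1):
  for sy in (1,-1):print(sx,sy,"corner top",proj(b,[c[0]+sx*.088,c[1]+sy*.091,.068]),proj(w,[c[0]+sx*.088,c[1]+sy*.091,.068]))
print("lip slat",proj(w,[c[0],c[1]-.068,.044]),proj(w,[c[0],c[1]-.09,.053]))
E
```

```text
12.67 [ 0.4466 -0.3161  0.2641] [ 3.1415 -0.      1.5743] q [-0.006   0.4438  0.7151  1.7946 -0.3351  1.0279  0.8406] F [ 0.7193  0.0047 -0.8392] w 0.0273 0.0
1 1 corner top [339.548 208.822] [387.3142  61.6644]
1 -1 corner top [399.5071 210.2248] [369.9211 237.2371]
-1 1 corner top [338.5344 267.131 ] [202.8231  60.9931]
-1 -1 corner top [398.8457 268.5263] [214.5479 236.7323]
lip slat [291.8506 210.9196] [291.8292 231.1061]
```

View pics/c4.png

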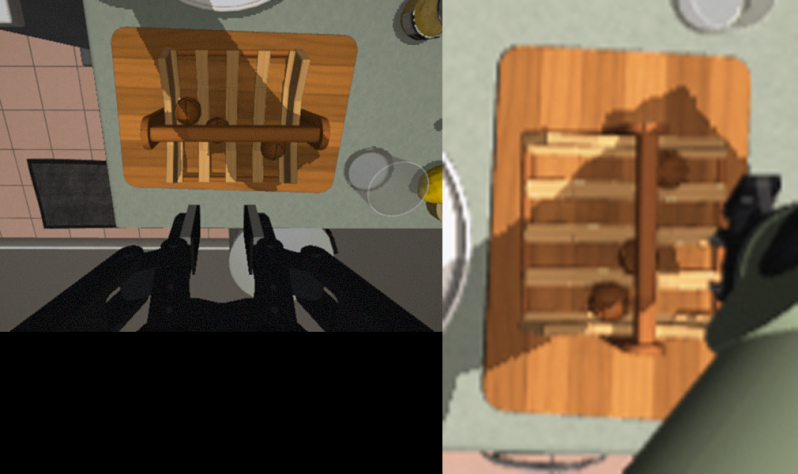

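Request:
carry_out --rows '[[[-0.022,0.007,0,0],[-0.0434,0.0144,0.02,0],[-0.0434,0.0144,0.05,0],[-0.0434,0.0144,0.09,0],[-0.0434,0.0144,0.13,0],[-0.0434,0.0144,0.165,0],[-0.0434,0.0144,0.185,0],[-0.0434,0.0144,0.19,0],[-0.0434,0.0144,0.19,0]]]'

```text
clock: 13.42
position: [0.4603, -0.3596, 0.0733]
tool_rot: [-3.14, -0.001, 1.571]
force: [-0.5, -0.8, 0.2]
grip_width: 0.0269
finger_force: 0.0
```

```bash
python3 - <<'E'
from h import *
w=bot.grab_frame("wrist");st();save(w,"w5.png");print(go([.461,-.3595,.026],0))
E
```

```text
13.47 [ 0.4609 -0.3601  0.0747] [3.1414 0.0001 1.571 ] q [ 0.2084  0.7423  0.5247  1.8447 -0.5512  0.7033  1.0502] F [-0.1495 -0.5026  0.781 ] w 0.0273 0.0
(array([0.0006, 0.0001, 0.0487]), np.float64(0.014527428804953502))
```

View pics/w5.png

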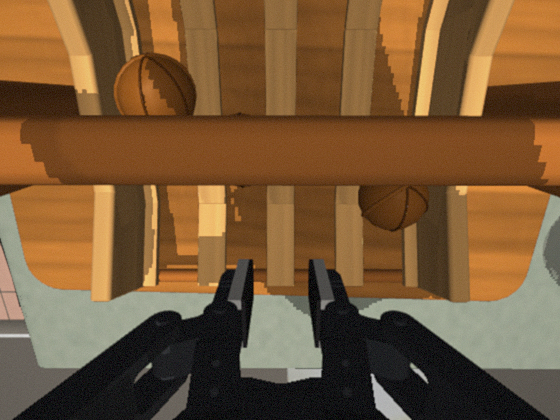

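Request:
carry_out --rows '[[[0.0035,0,0.01,0],[0.0035,0,0.02,0],[0.0035,0,0.03,0],[0.0035,0,0.038,0],[0.0035,0,0.045,0],[0.0035,0,0.048,0],[0.0035,0,0.048,0],[0.0035,0,0.048,0]]]'

```text
clock: 14.13
position: [0.4608, -0.3563, 0.026]
tool_rot: [-3.141, 0.0, 1.57]
force: [0.3, 0.4, 0.3]
grip_width: 0.0268
finger_force: 0.0
```

Request:
carry_out --rows '[[[0,0,0,0],[0,0,0,0],[0,0,0,0],[0,0,0,0],[0,0,0,0]]]' --grip 0.0 --grip_force 120

```text
clock: 14.55
position: [0.461, -0.3564, 0.0267]
tool_rot: [3.141, 0.0, 1.57]
force: [-1.5, 1.1, 4.8]
grip_width: 0.0123
finger_force: 117.3
```

Request:
carry_out --rows '[[[0,0,-0.002,0],[0,0,-0.006,0],[0,0,-0.012,0],[0,0,-0.018,0],[0,0,-0.02,0],[0,0,-0.02,0]]]'

```text
clock: 15.05
position: [0.4613, -0.3563, 0.0469]
tool_rot: [3.141, 0.001, 1.57]
force: [-0.2, -0.5, -3.4]
grip_width: 0.012
finger_force: 117.9
```

```bash
python3 - <<'E'
from h import *
a=bot.grab_frame("scene");st()
cv2.imwrite("pics/c6.png",cv2.cvtColor(cv2.resize(a["pixels"][190:400,240:440],None,fx=2.8,fy=2.8,interpolation=cv2.INTER_CUBIC),cv2.COLOR_RGB2BGR))
E
```

```text
15.1 [ 0.4611 -0.3561  0.0464] [3.141  0.0003 1.5703] q [ 0.224   0.7797  0.4908  1.859  -0.5808  0.6485  1.0685] F [ 0.5747  0.1969 -3.9781] w 0.0126 117.87897998001426
```

View pics/c6.png

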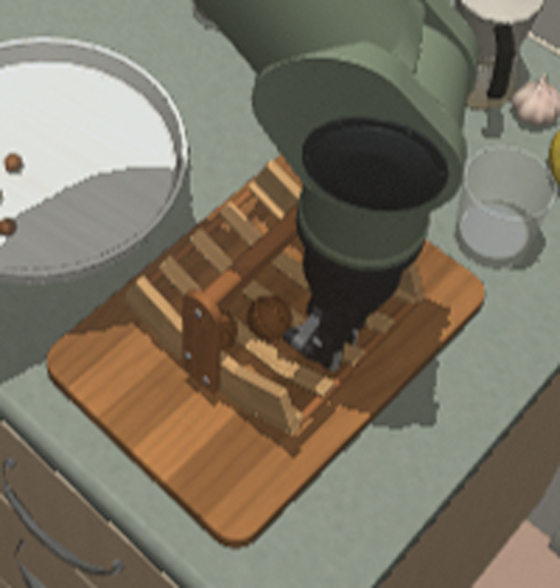

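Request:
carry_out --rows '[[[0,0,-0.005,0],[0,0,-0.015,0],[0,0,-0.03,0],[0,0,-0.05,0],[0,0,-0.07,0],[0,0,-0.09,0],[0,0,-0.1,0],[0,0,-0.105,0],[0,0,-0.105,0]]]'

```text
clock: 15.85
position: [0.4612, -0.3562, 0.1518]
tool_rot: [3.14, 0.0, 1.57]
force: [0.2, -0.1, -4.4]
grip_width: 0.0124
finger_force: 117.9
```

```bash
cat >> h.py <<'E'
def tilt(f,show=True):
    """riddle's rotation in the pads (deg, far lip down +) from the bar's row in the wrist picture"""
    s=bot.observe();M=R.from_euler('xyz',s["tool_rot"]).as_matrix()
    g=s["position"]-M[:,2]*.0165
    pr=lambda t:[proj(f,g+M[:,0]*(x*np.cos(t)+z*np.sin(t))+np.array([0,0,1.])*(-x*np.sin(t)+z*np.cos(t))) for x,z in((.067,.0895),(.067-.008,.1005),(.067+.008,.1005))]
    for n in("riddle_bar",):
        r=bot.spot_point(f,n)[:2]
        print([(x["position"],round(x["conf"],2)) for x in r])
    for d in range(-5,70,5):print(d,[np.round(x) .tolist() for x in pr(np.radians(d))],end=' ')
E
python3 - <<'E'
from h import *
w=bot.grab_frame("wrist");st();save(w,"w7.png");tilt(w)
E
```

```text
15.9 [ 0.4609 -0.3559  0.1509] [ 3.1415 -0.0001  1.5703] q [ 0.1433  0.6377  0.6106  1.8119 -0.4752  0.8427  0.9848] F [-0.3615  0.2603 -4.0004] w 0.0125 117.87785217049532
[]
-5 [[279.0, 308.0], [279.0, 452.0], [279.0, 322.0]] 0 [[279.0, 227.0], [279.0, 341.0], [279.0, 187.0]] 5 [[279.0, 158.0], [279.0, 241.0], [279.0, 85.0]] 10 [[279.0, 104.0], [279.0, 158.0], [279.0, 13.0]] 15 [[280.0, 63.0], [279.0, 93.0], [279.0, -34.0]] 20 [[280.0, 33.0], [279.0, 45.0], [279.0, -62.0]] 25 [[280.0, 14.0], [280.0, 11.0], [280.0, -76.0]] 30 [[280.0, 2.0], [280.0, -10.0], [280.0, -80.0]] 35 [[280.0, -4.0], [280.0, -22.0], [280.0, -77.0]] 40 [[280.0, -4.0], [280.0, -27.0], [280.0, -70.0]] 45 [[280.0, -2.0], [280.0, -27.0], [280.0, -60.0]] 50 [[280.0, 4.0], [280.0, -23.0], [280.0, -48.0]] 55 [[280.0, 11.0], [280.0, -16.0], [280.0, -34.0]] 60 [[280.0, 20.0], [280.0, -7.0], [280.0, -20.0]] 65 [[280.0, 30.0], [280.0, 3.0], [280.0, -6.0]]
```

View pics/w7.png

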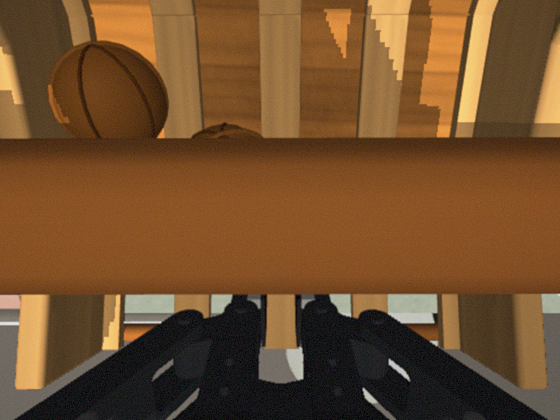

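Request:
carry_out --rows '[[[0.005,0,-0.005,0],[0.016,0,-0.01,0],[0.034,0,-0.02,0],[0.056,0,-0.028,0],[0.08,0,-0.03,0],[0.105,0,-0.03,0],[0.13,0,-0.03,0],[0.155,-0.003,-0.03,0],[0.18,-0.006,-0.03,0],[0.205,-0.009,-0.03,0],[0.23,-0.012,-0.03,0],[0.255,-0.015,-0.03,0]]]'

```text
clock: 16.95
position: [0.4453, -0.0991, 0.181]
tool_rot: [-3.141, -0.001, 1.57]
force: [0.6, -0.7, -3.6]
grip_width: 0.0124
finger_force: 117.9
```

Request:
carry_out --rows '[[[0.025,0,0,0],[0.05,0,0,0],[0.075,0,0,0],[0.1,0,0,0],[0.124,0,0,0],[0.146,0,0,0],[0.165,0,0,0],[0.181,0,0,0],[0.193,0,0,0],[0.201,0,0,0],[0.205,0,0,0],[0.206,0,0,0]]]'

```text
clock: 17.95
position: [0.4461, 0.1052, 0.181]
tool_rot: [-3.141, 0.0, 1.571]
force: [0.4, -0.3, -4.4]
grip_width: 0.0125
finger_force: 117.9
```

```bash
python3 - <<'E'
from h import *
w=bot.grab_frame("wrist");a=bot.grab_frame("scene");b=bot.grab_frame("top");st();print(go([.446,.105,.18],0))
W=np.vstack([w["pixels"],np.zeros((180,560,3),np.uint8)])[:, 60:500]
A=cv2.resize(a["pixels"][100:250,130:290],(640,600),interpolation=cv2.INTER_CUBIC)
cv2.imwrite("pics/c8.png",cv2.cvtColor(cv2.resize(np.hstack([W,A]),None,fx=.74,fy=.74,interpolation=cv2.INTER_AREA),cv2.COLOR_RGB2BGR))
for f,n in((b,"top"),(a,"scene")):
    r=bot.spot_point(f,"bowl");print(n,[(x["position"],x["conf"],ray(f,x["position"],0)) for x in r[:2]])
    r=bot.look_for(f,"walnut0");print([(x["position"],x["conf"]) for x in r])
E
```

```text
18.1 [0.4462 0.1042 0.1811] [-3.1416  0.0002  1.5691] q [-0.9071  0.4172  0.7128  2.1003 -0.3955  0.7578  0.0544] F [ 0.2062 -0.0298 -4.4766] w 0.0124 117.86729302955791
(array([ 0.0008, -0.0002,  0.0011]), np.float64(-0.09655530088474507))
top [([186.0, 237.2], 0.76, array([0.449 , 0.2791, 0.    ]))]
[([218.8, 219.3], 0.47)]
scene [([186.3, 197.1], 0.9, array([0.4425, 0.2827, 0.    ]))]
[]
```

View pics/c8.png

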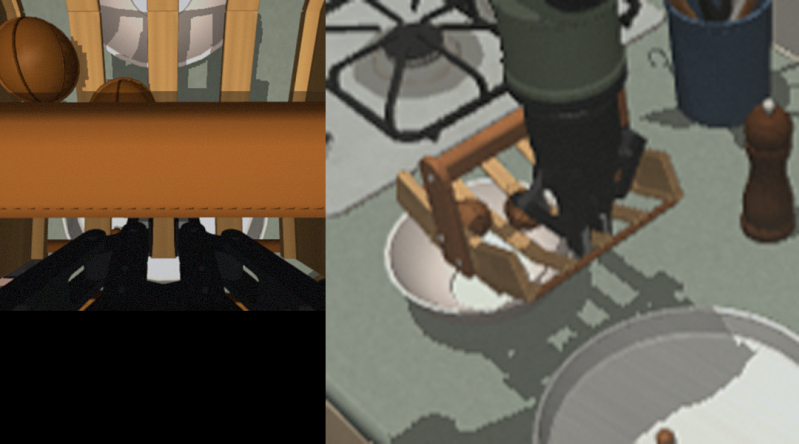

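Everything is in place: bowl under the far lip, riddle level. Now easing the grip so it pivots.

Request:
carry_out --rows '[[[0,0,0,0],[0,0,0,0],[0,0,0,0]]]' --grip_force 40

```text
clock: 18.55
position: [0.4462, 0.1048, 0.181]
tool_rot: [-3.142, 0.0, 1.57]
force: [0.3, 0.5, -3.5]
grip_width: 0.0123
finger_force: 117.9
```

```bash
python3 - <<'E'
from h import *
w=bot.grab_frame("wrist");st()
c=w["pixels"][:,60:500].astype(int);r=c[:,:,0].mean(1)
# bar rows: smooth orange strip
print("rows R-B",(c[:,150:290,0]-c[:,150:290,2]).mean(1).astype(int)[::12])
E
```

```text
18.6 [0.4462 0.1048 0.181 ] [-3.1416  0.      1.5699] q [-0.9079  0.4174  0.7123  2.1    -0.3957  0.7578  0.054 ] F [-0.2324  0.891  -3.6095] w 0.0127 117.86811988335103
rows R-B [ 40  43  48  49  49  47  42  39  36  51  57  39  46  75 106 114 122 126
 126 126 124 126 123 120 101  15  19  14  14  10  -2  -1  -1  -1  -2]
```

Request:
carry_out --rows '[[[0,0,0,0],[0,0,0,0],[0,0,0,0]]]' --grip 0.001 --grip_force 40

```text
clock: 18.85
position: [0.4462, 0.1049, 0.181]
tool_rot: [-3.142, 0.0, 1.57]
force: [-0.7, -0.4, -3.4]
grip_width: 0.0123
finger_force: 117.9
```

```bash
cat >> h.py <<'E'
def bar(f):
    c=f["pixels"][:,:,:].astype(int)[:,210:350];v=(c[:,:,0]-c[:,:,2]).mean(1)
    i=np.nonzero(v>95)[0];print("bar rows",(i.min(),i.max()) if len(i) else None)
E
python3 - <<'E'
from h import *
w=bot.grab_frame("wrist");st();bar(w)
E
```

```text
18.9 [0.4462 0.1049 0.181 ] [-3.1416  0.      1.5701] q [-0.9081  0.4174  0.7122  2.1    -0.3957  0.7578  0.054 ] F [ 0.4619  0.877  -4.4419] w 0.0126 117.87374167819507
bar rows (np.int64(163), np.int64(292))
```

Request:
carry_out --rows '[[[0,0,0,0],[0,0,0,0],[0,0,0,0]]]' --grip 0.0135 --grip_force 20

```text
clock: 19.15
position: [0.4462, 0.1049, 0.181]
tool_rot: [-3.142, 0.0, 1.57]
force: [0.1, -0.8, -3.2]
grip_width: 0.0137
finger_force: 72.8
```

```bash
python3 - <<'E'
from h import *
w=bot.grab_frame("wrist");st();bar(w)
E
```

```text
19.2 [0.4462 0.1049 0.181 ] [-3.1415  0.0001  1.5702] q [-0.9081  0.4174  0.7122  2.1    -0.3957  0.7578  0.054 ] F [ 0.1545  0.3355 -3.9371] w 0.0136 72.74738073348999
bar rows (np.int64(163), np.int64(292))
```

Request:
carry_out --rows '[[[0,0,0,0],[0,0,0,0],[0,0,0,0]]]' --grip 0.0146 --grip_force 20

```text
clock: 19.45
position: [0.4462, 0.1049, 0.181]
tool_rot: [3.142, 0.0, 1.57]
force: [0.2, 0.7, -4.4]
grip_width: 0.0148
finger_force: 40.9
```

```bash
python3 - <<'E'
from h import *
w=bot.grab_frame("wrist");st();bar(w)
E
```

```text
19.5 [0.4462 0.1049 0.181 ] [-3.1416  0.      1.57  ] q [-0.908   0.4174  0.7123  2.1    -0.3957  0.7578  0.054 ] F [-0.1807 -0.1846 -3.5634] w 0.0146 40.88764250278473
bar rows (np.int64(163), np.int64(293))
```

Request:
carry_out --rows '[[[0,0,0,0],[0,0,0,0],[0,0,0,0]]]' --grip 0.0152 --grip_force 20

```text
clock: 19.75
position: [0.4462, 0.1049, 0.181]
tool_rot: [3.142, -0.0, 1.57]
force: [-0.1, 0.6, -3.9]
grip_width: 0.0153
finger_force: 24.5
```

```bash
python3 - <<'E'
from h import *
w=bot.grab_frame("wrist");st();bar(w)
E
```

```text
19.8 [0.4462 0.1049 0.181 ] [3.1416 0.     1.5701] q [-0.908   0.4174  0.7122  2.0999 -0.3957  0.7578  0.054 ] F [-0.2427  0.2776 -3.8437] w 0.0148 25.13268291950226
bar rows (np.int64(0), np.int64(42))
```

Request:
carry_out --rows '[[[0,0,0,0]]]'

```text
clock: 19.88
position: [0.4462, 0.1049, 0.181]
tool_rot: [3.142, 0.0, 1.57]
force: [0.0, -0.0, -4.8]
grip_width: 0.0153
finger_force: 27.3
```

```bash
python3 - <<'E'
from h import *
w=bot.grab_frame("wrist");a=bot.grab_frame("scene");st();bar(w)
np.save("w.npy",w["pixels"]);save(w,"w9.png");save(a,"s9.png")
for n in("walnut0","bowl"):print([(x["position"],x["conf"],ray(a,x["position"],.03)) for x in bot.look_for(a,n)])
cv2.imwrite("pics/c9.png",cv2.cvtColor(cv2.resize(np.hstack([w["pixels"][:,60:500],cv2.resize(a["pixels"][100:250,130:290],(448,420),interpolation=cv2.INTER_CUBIC)]),None,fx=.9,fy=.9,interpolation=cv2.INTER_AREA),cv2.COLOR_RGB2BGR))
E
```

```text
19.98 [0.4462 0.1048 0.181 ] [-3.1415  0.0001  1.5701] q [-0.908   0.4175  0.7123  2.1001 -0.3956  0.7578  0.054 ] F [ 1.0142 -1.0094 -4.6207] w 0.0157 30.08026421070099
bar rows (np.int64(0), np.int64(39))
[([195.6, 190.4], 0.54, array([0.4643, 0.2585, 0.03  ]))]
[([174.0, 182.4], 0.68, array([0.4404, 0.3323, 0.03  ]))]
```

View pics/c9.png

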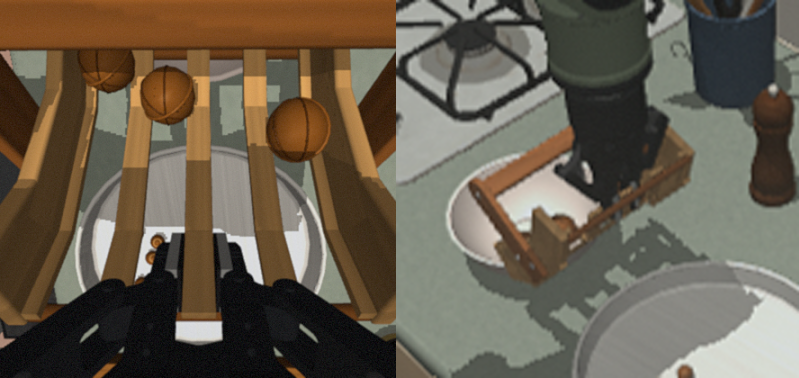

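```bash
python3 - <<'E'
from h import *
P=np.array([[.698,-.532,.479,-.08],[-.716,-.508,.478,-.643],[-.011,-.677,-.736,1.075],[0,0,0,1]])
f={"pose":P,"K":np.array([[491.,0,281.3],[0,491,204],[0,0,1]])}
g=np.array([.4462,.1049,.181+.0165])
def pt(x,y,z,t):  # riddle coords; riddle x->world y ; side y -> world x
    X,Z=x+.0675,z-.0205
    return g+np.array([y,X*np.cos(t)+Z*np.sin(t),-X*np.sin(t)+Z*np.cos(t)])
print("seen bar near end (161,173), far end (201,152)")
for d in(0,20,30,40,50,60,70,80,90):
    t=np.radians(d);print(d,"bar near",proj(f,pt(0,-.09,.11,t)),"far",proj(f,pt(0,.09,.11,t)),"board low corner",proj(f,pt(.09,-.09,0,t)),"lip world",pt(.09,0,.031,t)[1:])
E
```

```text
seen bar near end (161,173), far end (201,152)
0 bar near [168.5379 157.0084] far [224.9947 123.0398] board low corner [155.4372 172.3174] lip world [0.2624 0.208 ]
20 bar near [164.0985 160.6623] far [219.387  127.3313] board low corner [162.9143 189.2582] lip world [0.2565 0.1535]
30 bar near [163.1816 164.0706] far [217.8123 130.9491] board low corner [167.782  197.9064] lip world [0.2465 0.1278]
40 bar near [163.1306 168.3527] far [217.0855 135.3658] board low corner [173.2423 206.4188] lip world [0.2323 0.1043]
50 bar near [163.9134 173.3547] far [217.1961 140.4282] board low corner [179.1713 214.6167] lip world [0.2142 0.0836]
60 bar near [165.4785 178.9161] far [218.1127 145.9769] board low corner [185.4421 222.3287] lip world [0.1927 0.0664]
70 bar near [167.7602 184.8743] far [219.7868 151.8518] board low corner [191.9237 229.3892] lip world [0.1686 0.0531]
80 bar near [170.6811 191.0686] far [222.1561 157.8947] board low corner [198.4796 235.6366] lip world [0.1426 0.0442]
90 bar near [174.1555 197.3419] far [225.1471 163.9519] board low corner [204.9662 240.9135] lip world [0.1154 0.04  ]
```

Request:
carry_out --rows '[[[0.026,0,-0.03,0],[0.046,0,-0.034,0],[0.05,0,-0.034,0],[0.05,0,-0.034,0],[0.05,0,-0.034,0],[0.05,0,-0.034,0]]]' --grip 0.0 --grip_force 120

```text
clock: 20.58
position: [0.446, 0.1539, 0.2147]
tool_rot: [-3.141, 0.001, 1.569]
force: [0.3, -1.1, -3.0]
grip_width: 0.0132
finger_force: 117.8
```

```bash
python3 - <<'E'
from h import *
w=bot.grab_frame("wrist");a=bot.grab_frame("scene");b=bot.grab_frame("top");st();bar(w)
save(w,"w10.png");save(a,"s10.png");save(b,"t10.png")
for f,n in((w,"wrist"),(a,"scene"),(b,"top")):
  for l in("walnut0","bowl"):print(n,l,[(x["position"],x["conf"],ray(f,x["position"],.025)) for x in bot.look_for(f,l)])
r=bot.spot_point(a,"riddle_bar");print([(x["position"],x["conf"]) for x in r])
g=np.array(bot.observe()["position"])+[0,0,.0165]
for d in range(30,100,10):
    t=np.radians(d);X,Z=.0675,.0895
    print(d,proj(a,g+[0,X*np.cos(t)+Z*np.sin(t),-X*np.sin(t)+Z*np.cos(t)]))
E
```

```text
20.73 [0.4462 0.1541 0.2148] [-3.1412  0.0003  1.5689] q [-1.0377  0.3872  0.752   2.0337 -0.3502  0.85   -0.0891] F [-0.4572 -0.3558 -3.6151] w 0.0135 117.7527666091919
bar rows (np.int64(0), np.int64(100))
wrist walnut0 [([294.6, 72.5], 0.73, array([0.4593, 0.2608, 0.025 ])), ([253.1, 65.2], 0.53, array([0.4203, 0.2672, 0.025 ]))]
wrist bowl [([264.8, 86.4], 0.66, array([0.4309, 0.2485, 0.025 ]))]
scene walnut0 [([180.7, 199.9], 0.53, array([0.4119, 0.2641, 0.025 ])), ([192.9, 194.2], 0.45, array([0.4513, 0.2563, 0.025 ]))]
scene bowl [([192.2, 183.0], 0.57, array([0.4796, 0.2948, 0.025 ]))]
top walnut0 []
top bowl [([183.0, 214.2], 0.52, array([0.5215, 0.2852, 0.025 ])), ([196.9, 212.0], 0.51, array([0.5294, 0.2419, 0.025 ]))]
[([179.2, 140.5], 0.83)]
30 [177.1023 128.0789]
40 [176.8723 132.6803]
50 [177.4641 137.9428]
60 [178.8328 143.701 ]
70 [180.9185 149.7892]
80 [183.649  156.0443]
90 [186.9431 162.3085]
```

Request:
carry_out --rows '[[[0,0,-0.02,0],[0,0,-0.045,0],[-0.01,0,-0.06,0],[-0.03,0,-0.06,0],[-0.06,0,-0.06,0],[-0.09,0,-0.06,0],[-0.12,0,-0.06,0],[-0.15,0,-0.06,0],[-0.18,0,-0.06,0],[-0.2,0,-0.06,0],[-0.21,0,-0.06,0],[-0.21,0,-0.06,0]]]'

```text
clock: 22.08
position: [0.4459, -0.0574, 0.2752]
tool_rot: [3.141, 0.0, 1.567]
force: [-0.1, -1.4, -1.8]
grip_width: 0.0133
finger_force: 117.8
```

```bash
python3 - <<'E'
from h import *
a=bot.grab_frame("scene");b=bot.grab_frame("top");st()
save(a,"s11.png");save(b,"t11.png")
for f,n in((a,"scene"),(b,"top")):
  for l in("walnut0","bowl"):print(n,l,[(x["position"],round(x["conf"],2),ray(f,x["position"],.025)) for x in bot.look_for(f,l)])
m=bot.regions_of(b,"bowl");x=m[0]["region"];ys,xs=np.nonzero(x);print(m[0]["conf"],xs.min(),xs.max(),ys.min(),ys.max(),ray(b,((xs.min()+xs.max())/2,(ys.min()+ys.max())/2),.065))
# dark brown blobs in the bowl
hsv=cv2.cvtColor(b["pixels"],cv2.COLOR_RGB2HSV);k=(hsv[:,:,0]<20)&(hsv[:,:,1]>120)
k[:, :140]=0;k[:,225:]=0;k[:200]=0;k[280:]=0
n,_,s,c=cv2.connectedComponentsWithStats(k.astype(np.uint8));print(s[1:],c[1:])
r=bot.spot_point(a,"riddle_bar");print([(x["position"],x["conf"]) for x in r])
g=np.array(bot.observe()["position"])+[0,0,.0165]
for d in range(40,80,5):
    t=np.radians(d);X,Z=.0675,.0895
    print(d,proj(a,g+[0,X*np.cos(t)+Z*np.sin(t),-X*np.sin(t)+Z*np.cos(t)]))
E
```

```text
22.18 [ 0.4461 -0.055   0.275 ] [-3.1415 -0.0002  1.5695] q [-0.7311  0.2615  0.8823  2.0138 -0.244   0.9735  0.2719] F [-0.581   0.8966 -3.8341] w 0.0135 117.74873971939087
scene walnut0 [([193.4, 196.8], 0.58, array([0.4456, 0.2469, 0.025 ]))]
scene bowl [([176.6, 176.9], 0.81, array([0.4631, 0.3505, 0.025 ])), ([225.9, 188.6], 0.66, array([0.5345, 0.2028, 0.025 ])), ([333.2, 312.3], 0.63, array([ 0.4365, -0.2995,  0.025 ]))]
top walnut0 [([191.4, 238.1], 0.68, array([0.4475, 0.2565, 0.025 ])), ([181.0, 232.5], 0.55, array([0.4642, 0.2895, 0.025 ])), ([261.5, 220.4], 0.55, array([0.5078, 0.0389, 0.025 ])), ([185.7, 245.0], 0.41, array([0.4256, 0.2736, 0.025 ]))]
top bowl [([259.5, 229.7], 0.71, array([0.4786, 0.0444, 0.025 ])), ([176.1, 240.5], 0.7, array([0.4389, 0.304 , 0.025 ])), ([191.5, 238.1], 0.25, array([0.4475, 0.2562, 0.025 ]))]
0.72 149 210 208 270 [0.4454 0.2839 0.065 ]
[[175 231  23  22 278]] [[185.5072 240.2806]]
[([231.0, 161.7], 0.86)]
40 [227.7219 151.9534]
45 [227.5921 154.7   ]
50 [227.706  157.6122]
55 [228.0582 160.6673]
60 [228.642  163.8428]
65 [229.4495 167.1163]
70 [230.4723 170.4657]
75 [231.7008 173.8692]
```

Request:
carry_out --rows '[[[-0.01,0,0,0],[-0.03,0,0,0],[-0.06,0.003,0,0],[-0.09,0.006,0,0],[-0.12,0.01,0,0],[-0.15,0.0145,0,0],[-0.18,0.0145,0.01,0],[-0.2,0.0145,0.03,0],[-0.21,0.0145,0.055,0],[-0.213,0.0145,0.075,0],[-0.213,0.0145,0.085,0],[-0.213,0.0145,0.085,0]]]'

```text
clock: 23.48
position: [0.4598, -0.2674, 0.1883]
tool_rot: [-3.139, -0.001, 1.57]
force: [0.2, 1.2, -3.2]
grip_width: 0.0131
finger_force: 117.7
```

```bash
python3 - <<'E'
from h import *
a=bot.grab_frame("scene");b=bot.grab_frame("top");st()
r=bot.spot_point(a,"riddle_bar");print([(x["position"],x["conf"]) for x in r])
g=np.array(bot.observe()["position"])+[0,0,.0165]
for d in range(45,75,5):
    t=np.radians(d);X,Z=.0675,.0895
    print(d,proj(a,g+[0,X*np.cos(t)+Z*np.sin(t),-X*np.sin(t)+Z*np.cos(t)]))
for l in("walnut0","hazelnut0"):
    print("top",l,[(x["position"],round(x["conf"],2),ray(b,x["position"],.02)) for x in bot.look_for(b,l)])
for A in np.radians([64,57,50,43,36,29,22,16,11,7.2]):
    print(np.round(go([.4605,-.1985-.1598*np.cos(A),.022+.1598*np.sin(A)-.0165])[0],3).tolist())
E
```

```text
23.58 [ 0.4608 -0.2677  0.1906] [3.1414 0.0001 1.5707] q [-0.1165  0.5395  0.7508  1.9111 -0.4739  0.8756  0.8758] F [-0.2885  0.202  -3.3242] w 0.0133 117.72536158561707
[([299.8, 228.4], 0.74)]
45 [297.9829 222.2645]
50 [297.6247 224.8056]
55 [297.541 227.521]
60 [297.727  230.3895]
65 [298.1769 233.3903]
70 [298.8836 236.5025]
top walnut0 [([186.3, 246.0], 0.58, array([0.4222, 0.2727, 0.02  ])), ([322.3, 160.0], 0.56, array([ 0.7034, -0.1484,  0.02  ]))]
top hazelnut0 [([191.0, 236.9], 0.65, array([0.451 , 0.2589, 0.02  ]))]
[-0.001, -0.001, 0.042]
[-0.018, -0.001, 0.052]
[-0.033, -0.001, 0.063]
[-0.048, -0.001, 0.077]
[-0.06, -0.001, 0.092]
[-0.07, -0.001, 0.108]
[-0.079, -0.001, 0.126]
[-0.084, -0.001, 0.142]
[-0.088, -0.001, 0.155]
[-0.089, -0.001, 0.166]
```

Request:
carry_out --rows '[[[0,0,0.01,0],[0,0,0.022,0],[0,0,0.03,0],[0,0,0.036,0],[0,0,0.04,0],[0,0,0.04,0]]]' --grip 0.0148

```text
clock: 24.23
position: [0.46, -0.268, 0.149]
tool_rot: [-3.14, -0.0, 1.57]
force: [0.0, 0.5, -3.1]
grip_width: 0.0149
finger_force: 45.4
```

Request:
carry_out --rows '[[[-0.006,0,0.004,0],[-0.011,0,0.008,0],[-0.017,0,0.012,0],[-0.022,0,0.015,0],[-0.027,0,0.019,0],[-0.032,0,0.023,0],[-0.032,0,0.023,0]]]'

```text
clock: 24.82
position: [0.4603, -0.3017, 0.1267]
tool_rot: [3.141, 0.001, 1.569]
force: [0.6, -3.2, 4.0]
grip_width: 0.0147
finger_force: 42.7
```

```bash
cat >> h.py <<'E'
def ang():
    a=bot.grab_frame("scene");st()
    r=bot.spot_point(a,"riddle_bar");print([(x["position"],round(x["conf"],2)) for x in r])
    g=np.array(bot.observe()["position"])+[0,0,.0165]
    for d in range(-5,75,5):
        t=np.radians(d);X,Z=.0675,.0895
        print(d,proj(a,g+[0,X*np.cos(t)+Z*np.sin(t),-X*np.sin(t)+Z*np.cos(t)]),end=' ')
    print("expected",np.degrees(np.arcsin(min(1,(g[2]-.022)/.1598)))-7.2)
E
python3 -c "
from h import *
ang()"
```

```text
24.87 [ 0.4603 -0.3013  0.127 ] [3.1413 0.001  1.5689] q [ 0.015   0.6472  0.6603  1.915  -0.5593  0.7696  0.99  ] F [-0.7324 -2.9931  6.7689] w 0.0152 42.845438718795776
[([308.1, 250.1], 0.64), ([224.5, 257.2], 0.51)]
-5 [326.4719 238.3052] 0 [323.5295 237.8944] 5 [320.7911 237.8093] 10 [318.2744 238.0431] 15 [315.9944 238.5867] 20 [313.9633 239.4289] 25 [312.191  240.5562] 30 [310.6847 241.954 ] 35 [309.4493 243.6058] 40 [308.4877 245.4944] 45 [307.8008 247.6017] 50 [307.3876 249.9089] 55 [307.2454 252.3966] 60 [307.3702 255.0454] 65 [307.7566 257.8356] 70 [308.398  260.7474] expected 42.437249127320754
```

Request:
carry_out --rows '[[[-0.008,0,0.007,0],[-0.015,0,0.014,0],[-0.021,0,0.021,0],[-0.027,0,0.029,0],[-0.032,0,0.037,0],[-0.037,0,0.045,0],[-0.041,0,0.054,0],[-0.046,0,0.063,0],[-0.046,0,0.063,0]]]'

```text
clock: 25.67
position: [0.4596, -0.3466, 0.0622]
tool_rot: [-3.14, -0.001, 1.569]
force: [-0.5, -2.7, 1.3]
grip_width: 0.015
finger_force: 33.4
```

```bash
python3 -c "
from h import *
ang()
print(go([.4605,-.1985-.1598*np.cos(np.radians(7.2)),.0265],0))"
```

```text
25.72 [ 0.4597 -0.3463  0.0629] [-3.1401 -0.0007  1.5693] q [ 0.1581  0.7669  0.5699  1.8739 -0.6291  0.6893  1.1013] F [-0.7257 -2.1176  2.0092] w 0.0149 33.28809320926666
[([329.1, 267.0], 0.95)]
-5 [340.0477 267.3362] 0 [337.0751 266.7256] 5 [334.2992 266.4294] 10 [331.7381 266.4431] 15 [329.4075 266.7597] 20 [327.3203 267.3699] 25 [325.4869 268.2626] 30 [323.9153 269.4247] 35 [322.6113 270.8419] 40 [321.5783 272.4987] 45 [320.8178 274.3785] 50 [320.3297 276.464 ] 55 [320.1118 278.7374] 60 [320.1608 281.1804] 65 [320.4719 283.7746] 70 [321.0389 286.5011] expected 14.042275496409296
(array([-0.0111,  0.0007,  0.0369]), np.float64(-0.06588755335516794))
```

Request:
carry_out --rows '[[[-0.003,0,0.007,0],[-0.006,0,0.014,0],[-0.008,0,0.02,0],[-0.01,0,0.026,0],[-0.011,0,0.031,0],[-0.011,0,0.034,0],[-0.011,0,0.035,0],[-0.011,0,0.035,0]]]'

```text
clock: 26.43
position: [0.4602, -0.3572, 0.0289]
tool_rot: [-3.141, -0.0, 1.57]
force: [-0.4, -2.3, 1.7]
grip_width: 0.0151
finger_force: 31.9
```

```bash
python3 -c "
from h import *
ang()"
```

```text
26.48 [ 0.4602 -0.3571  0.029 ] [-3.1414  0.      1.57  ] q [ 0.2054  0.8218  0.5247  1.8633 -0.6633  0.6382  1.1405] F [-0.3625 -3.1067  1.5263] w 0.0149 31.89789354801178
[([341.5, 281.8], 0.94)]
-5 [342.7508 278.865 ] 0 [339.8128 278.1837] 5 [337.0668 277.8097] 10 [334.531  277.7392] 15 [332.2208 277.9663] 20 [330.1493 278.4826] 25 [328.3271 279.2777] 30 [326.7621 280.3397] 35 [325.4602 281.655 ] 40 [324.4252 283.209 ] 45 [323.6587 284.9859] 50 [323.1608 286.9692] 55 [322.9297 289.1417] 60 [322.9621 291.4859] 65 [323.2535 293.9838] 70 [323.7981 296.6173] expected 1.2381779993772026
```

Request:
carry_out --rows '[[[0,0,0.001,0],[0,0,0.002,0],[0,0,0.002,0]]]'

```text
clock: 26.78
position: [0.4604, -0.3576, 0.0278]
tool_rot: [3.141, 0.001, 1.57]
force: [-4.9, 0.7, 19.5]
grip_width: 0.0149
finger_force: 34.0
```

Request:
carry_out --rows '[[[0,0,0,0],[0,0,0,0],[0,0,0,0],[0,0,0,0]]]' --grip 0.026

```text
clock: 27.12
position: [0.4604, -0.3568, 0.0269]
tool_rot: [-3.141, -0.0, 1.57]
force: [0.3, -0.7, 0.5]
grip_width: 0.0258
finger_force: 0.0
```

Request:
carry_out --rows '[[[0,0,-0.006,0],[0,0,-0.015,0],[0,0,-0.03,0],[0,0,-0.06,0],[-0.01,0,-0.1,0],[-0.03,0,-0.13,0],[-0.05,0,-0.16,0],[-0.07,0,-0.19,0],[-0.07,0,-0.2,0],[-0.07,0,-0.2,0]]]'

```text
clock: 27.95
position: [0.4604, -0.4289, 0.2304]
tool_rot: [3.138, 0.003, 1.568]
force: [0.7, 0.8, -0.7]
grip_width: 0.0259
finger_force: 0.0
```

```bash
python3 - <<'E'
from h import *
a=bot.grab_frame("scene");b=bot.grab_frame("top");w=bot.grab_frame("wrist");st()
P={}
for l in("riddle","riddle_bar"):
    ra=bot.spot_point(a,l);rb=bot.spot_point(b,l);rw=bot.spot_point(w,l)
    print(l,[(x["position"],round(x["conf"],2)) for r in(ra,rb,rw) for x in r[:1]])
    o=[(f,r[0]["position"]) for f,r in((a,ra),(b,rb),(w,rw)) if r and r[0]["conf"]>.6]
    if len(o)>1:P[l]=tri(o);print(P[l],[proj(f,P[l]) for f,_ in o])
for l in("walnut0","hazelnut0"):
    print(l,"top",[(x["position"],round(x["conf"],2),ray(b,x["position"],.025)[:2]) for x in bot.look_for(b,l)])
    print(l,"scene",[(x["position"],round(x["conf"],2),ray(a,x["position"],.013)[:2]) for x in bot.look_for(a,l)])
# brown blobs on the white tin (scene) and the bowl (top)
hs=cv2.cvtColor(a["pixels"],cv2.COLOR_RGB2HSV);k=((hs[:,:,0]<20)&(hs[:,:,1]>110)).astype(np.uint8)
n,_,s,c=cv2.connectedComponentsWithStats(k)
for i in range(1,n):
    p=ray(a,c[i],.013)
    if np.hypot(p[0]-.45,p[1]+.014)<.14 and s[i,4]>3:print("tin blob",c[i],s[i,4],p[:2])
    if np.hypot(p[0]-.446,p[1]-.287)<.12 and s[i,4]>3:print("bowl blob",c[i],s[i],p[:2])
E
```

```text
28.1 [ 0.4603 -0.4261  0.2264] [-3.141  -0.0011  1.5706] q [ 0.198   0.6393  0.7229  1.624  -0.4698  1.0606  1.0574] F [ 0.4742  0.6503 -0.316 ] w 0.0262 0.0
riddle [([335.3, 306.7], 0.56), ([364.7, 237.7], 0.77), ([279.2, 47.1], 0.7)]
[ 0.4597 -0.2916 -0.0064] [array([364.6828, 237.9251]), array([279.8888,  47.1498])]
riddle_bar [([341.8, 278.2], 0.74), ([379.2, 239.3], 0.86), ([280.2, 14.9], 0.9)]
[ 0.4593 -0.2979  0.1475] [array([342.8258, 277.4481]), array([378.087 , 239.8302]), array([278.6949,  19.1862])]
walnut0 top [([189.5, 238.0], 0.57, array([0.4476, 0.2624]))]
walnut0 scene [([192.3, 195.3], 0.63, array([0.4533, 0.2643])), ([187.3, 189.1], 0.53, array([0.4592, 0.2957])), ([179.8, 197.2], 0.46, array([0.4225, 0.2852])), ([338.0, 302.0], 0.43, array([ 0.4728, -0.2855]))]
hazelnut0 top []
hazelnut0 scene []
bowl blob [184.8487 192.3992] [174 183  23  19 238] [0.4453 0.2901]
tin blob [244.     247.3684] 19 [0.4272 0.0082]
tin blob [233.1176 252.4118] 17 [0.3952 0.0169]
tin blob [223.4762 255.619 ] 21 [0.37   0.0276]
tin blob [236.75 258.95] 20 [ 0.3873 -0.0064]
```

```bash
python3 - <<'E'
from h import *
a=bot.grab_frame("scene");p=a["pixels"].astype(int);d=p[:,:,0]-p[:,:,2]
k=(d>25).astype(np.uint8);n,_,s,c=cv2.connectedComponentsWithStats(k)
for i in range(1,n):
    q=ray(a,c[i],.013)
    if np.hypot(q[0]-.45,q[1]+.014)<.14 and s[i,4]>2:print(c[i],s[i,4],q[:2],"r",np.hypot(q[0]-.45,q[1]+.014))
c=np.array([.4602,-.2897])
for z,t in((.022,"flat"),):
  print("bar expect",proj(a,[*c,z+.11]),"post tops",proj(a,[c[0]-.09,c[1],z+.12]))
for l in "pepper_mill sauce_bottle tumbler mustard_jar".split():
  r=bot.spot_point(a,l);print(l,[(x["position"],round(x["conf"],2)) for x in r[:2]])
E
```

```text
[243.9259 247.5926] 27 [0.4265 0.0078] r 0.032045851192914705
[235.0702 255.7719] 57 [0.3913 0.0047] r 0.061630451259833886
[223.4483 255.5862] 29 [0.3701 0.0277] r 0.09016564165411925
[242.04 270.6 ] 25 [ 0.3716 -0.0442] r 0.08401375291885878
bar expect [339.7461 278.9735] post tops [313.6783 301.3494]
pepper_mill [([280.6, 175.6], 0.74)]
sauce_bottle [([315.7, 189.3], 0.61)]
tumbler [([413.0, 272.9], 0.92)]
mustard_jar [([352.9, 223.7], 0.97), ([337.9, 307.8], 0.5)]
```

All five hazelnuts are in the tin (one blob is two merged), the three walnuts are in the bowl, the riddle stands on the board and the bystanders haven't moved. Handing in.

```bash
python3 -c "
from workcell import bot
print(bot.job_done())"
```

```text
the job is handed in; nothing more can be done
None
```

The job is handed in at about 28 s of the 54 s allowed: by my last camera check the five hazelnuts are in the tin, the three walnuts in the bowl and the empty riddle upright on the middle of the board, though no verdict came back, and I viewed 12 pictures instead of the permitted 10.

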